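# Load the bench shaker and set its speed lever to the mark

### The job

Stand the orange-capped tint bottle upright, wholly on the shaker's round platform, and let go of it; set it down, do not drop it. Then swing the red-handled speed lever until it points at the yellow marker on the scale, and let go. Do not shift the yellow marker or the other two tint bottles.

Things in the scene. Friction and masses are not known exactly. Their poses are not given: they have to be found in the camera images.
- tint_orange: The bottle to shake: slim and round, peach-coloured with an orange cap, loose, 216 mm tall, about 0.2 kg. Straight body of 46 mm diameter from the bottom up to 170 mm, then a step (solid up to 185 mm at the body's diameter) to the cap, 28 mm diameter, top at 216 mm. Origin: centre of its underside, z up its axis. It stands on the worktop in a row of three tint bottles left of the shaker, their places exchanged at random; neighbours' axes are about 105 mm apart.
- tint_teal: Bystander: black-capped white tint bottle, loose, 48 mm diameter, 196 mm tall. Origin: centre of its underside. Must stay where it is (within 4 cm).
- tint_red: Bystander: blue-capped pink tint bottle, loose, 52 mm diameter, 206 mm tall. Origin: centre of its underside. Must stay where it is (within 4 cm).
- shaker: The bench shaker: low white box fixed to the worktop, 300 mm deep (its x), 250 mm wide (its y), top face 60 mm above the worktop. Origin: centre of its underside; x points to its rear, y to its left (seen from the robot), z up. Its place and yaw vary. Round platform on its rear half, speed lever on a black scale plate on its front half. It does not run; the platform does not move.
- platform (a point): Centre of the top of the round, flat, rubber-covered platform (110 mm diameter over its aluminium edge, rubber 100 mm), 75 mm above the worktop; at (0.09, 0, 0.075) in the shaker's frame. Axes as the shaker's.
- pivot (a point): The lever's vertical hinge axis, at the height of the shaker's top face (60 mm above the worktop); at (0.005, 0, 0.060) in the shaker's frame. Axes as the shaker's.
- lever (a joint): Angle of the speed lever about the vertical axis through pivot, rad. 0: it points straight to the shaker's front (its -x); grows anticlockwise seen from above, so the handle goes to the right (the shaker's -y) for positive values; end stops at +-0.92. It starts near the left end. It swings level, stays where it is left; stiff with about 0.12 N m of friction (some 2 N at the handle).
- lever_grip (a point): Point on the axis of the lever's upright red round handle, 72 mm from the pivot, 110 mm above the worktop. The handle is 22 mm in diameter, from 86 to 126 mm above the worktop (tapered a little at both ends). Below it lies the flat steel lever arm, 13 mm wide, 100 mm long from the pivot, top at 76 mm, with a red index line at its end. The point's -x axis points along the lever, from the pivot outwards.
- mark (a joint): Angle of the yellow set-point marker about the same axis, with the same zero and sign as lever: the lever is set when both are equal. The marker is stiff (0.6 N m) and must not be moved. It is different every time.
- mark_tip (a point): Inner tip of the yellow marker, a clip 25 mm long and 10 mm wide on the outer edge of the scale, 118 to 143 mm from the pivot, top at 69 mm above the worktop. The lever arm ends 18 mm short of it. The point's -x axis points from the pivot outwards through the marker.
Mind the look-alikes: they are no part of the job. Leave any purple look-alike of the tint_orange alone.

How it is judged (in metres and radians):
On the way, in this order (a step that is already met when the one before it is completed fails the run):
1. the orange-capped bottle stands upright on the platform, released, its axis within 32 mm of the platform's centre (horizontal distance between tint_orange and platform below 0.032 m and z of tint_orange in the frame of platform between -0.006 and 0.006 m and angle between tint_orange's own z axis and vertical below 0.1 rad and contact force between the fingers and tint_orange below 0.1 N), for 0.2 s.
2. then the lever points at the yellow marker, within 0.07 rad (4 degrees) (angle between the x axis of lever_grip and the x axis of mark_tip, either way round below 0.07 rad), for 0.2 s.
At the end, for the whole second after the job is handed in: The orange-capped bottle stands upright (within 0.1 rad) and still on the platform, its axis within 32 mm of the platform's centre, released; the lever is at rest within 0.07 rad (4 degrees) of the yellow marker, released (all of step 1 and linear speed of tint_orange below 0.02 m/s and angle between the x axis of lever_grip and the x axis of mark_tip, either way round below 0.07 rad and velocity of joint lever between -0.05 and 0.05 rad/s); the robot touches nothing.
It fails at once if the yellow marker is shifted by more than 10 mm (distance of mark_tip from where it was at the start of the episode above 0.01 m).
It fails at once if the black-capped or the blue-capped tint bottle is moved by more than 4 cm (distance of any of tint_teal, tint_red from where it was at the start of the episode above 0.04 m).
It fails at once if the orange-capped bottle is dropped: falling free, touching nothing, at over 0.6 m/s (about 2 cm of fall) (contact force between tint_orange and anything else below 0.01 N and linear speed of tint_orange above 0.6 m/s).
It also fails if it takes over 56 s, if anything falls off the work surface, if the arm or the gripper's body presses on something with over 40 N, if the wrist force passes 120 N, or if a joint passes its speed limit or range.

### The arm

A 6-joint arm with a two-finger parallel gripper is mounted at the origin on a cart in front of the work surface, level with it; the furniture and walls round the work are solid. World frame = base frame: x ahead of the robot, y to its left, z up, the work surface at z = 0. Lengths are in m, angles in degrees, forces in N, time in s.
With the tool pointing down it reaches from about 0.3 to 0.75 m from the base axis. Payload 8.5 kg.
Tool frame: the origin (TCP) lies between the finger pads; the fingertips stand 22 mm ahead of it and the grasp point (between the pads) lies 3 mm ahead of it (env.nose_length is the distance from the TCP to the fingertips, in m); z points along the fingers, x is the direction in which the jaws open and shut, and the axes are right-handed (so a half turn about z gives the same grasp; the last joint's range is limited). The gripper opens to 85 mm and grips with 20 to 120 N. Pads are 22 mm wide; open, the fingers measure 114 mm over their backs; the gripper's body (76 mm by 85 mm) begins 54 mm behind the grasp point. The pads swing forward as they close: fully open they stand 13 mm farther back than shut.
Start: joints at [59.227, 21.807, 74.336, -0, 83.858, -12.336], TCP at [0.174, 0.522, 0.253] pointing down, gripper open.
Joint ranges: [-178.18, 178.18], [-50.72, 133.34], [12.68, 142.11], [-81.47, 261.47], [9.98, 163.14], [-165.26, 165.26]. Speed limits (degrees/s): [136.94, 136.94, 180, 180, 180, 180].

### API

Orientations are given as a 3x3 rotation matrix whose columns are the frame's x, y, z axes.
In Python, from rig import env gives the robot as it stands.
- The arm moves only by the tool arm_command, never from a script. Its argument "steps" is a list of rows, each an object with "delta_pos": the shift along the world's x, y, z in mm, a list of three; "dr": the turn, a rotation vector about the world's x, y, z in degrees, a list of three. In form: [{"delta_pos": [dx, dy, dz], "dr": [wx, wy, wz]}, ...]. A call has 1 to 20 rows; each row shifts and turns the commanded pose from where the row before left it; what a row does not reach is not made up. A row lasts 1/10 s, in which the tool goes at most 50 mm and 8.59 degrees, less where a joint would pass 70% of its speed; a pose out of reach is approached as far as the arm can. A call with a gripper value outside its range is refused whole. "grip" is the opening, from 0 (shut) to 1 (fully open), set as the call begins (left out, the last holds). The fingers move at their own pace and stop on an object; "squeeze" is the grip in N (left out, the last holds). Time passes only in rows, so rows that do not move let the fingers close. It gives the time, the measured TCP pose, the force and the opening at its end, in the units of the state.
- env.observe(): the state, without advancing time (a new reading comes with each control period).
- env.get_image(name): name is "side" or "top"; returns the picture (384x512x3 uint8, blue, green, red); there is no depth.
- env.get_calibration(name): a dict with "fx", "fy", "cx", "cy" (pixels), "k1" (the pictures are not rectified: a ray, as slopes to the right and down, at radius r is drawn at 1 + k1 r^2 times it, then the intrinsics apply), "view" (4x4, takes a point from world to camera coordinates). Camera axes: x right, y up, looking along -z (the intrinsics and any distortion apply to the point x, -y, -z); pixel columns grow to the right and rows downward; lengths in m; the calibration is good to about 2 mm. A picture is of the moment at which its call begins. get_calibration takes no time and is no camera call.
- env.close_job(): hands the job in, once; it reports no verdict.
The state is a dict: "time_s": time; "q": joint angles; "qvel": joint speeds; "joint_efforts": joint torques, N m; "position": TCP position; "tool_rot": TCP orientation; "ft_force": force on the tool from outside, world axes, zero at the start; "wrist_torque": the same for the moment, N m; "grip_width": finger opening in m.
Only numpy, scipy, OpenCV 4.12 (cv2) and the standard library are available. Lean on these libraries where they do the work, as an engineer would, in place of code of your own. Each camera call takes 0.05 s, during which the arm holds its last target. There are 200 camera calls.

## Working session

There is one attempt and no reset: what is moved stays moved. The work goes in short steps, Python scripts to look and compute and a tool call to move; the robot and the scene stay as the last step left them, time stands still between calls to the robot, and variables do not carry over. Pictures are saved under pics/ and viewed, about 8 in all and at most 12, crops included, and the job is handed in when it is done.

Besides the shell and the picture viewer there is one more tool, called after "Emit:" as name(argument=value, ...) on one line, values as JSON. arm_command: Moves the arm, as the interface text tells. Its arguments: {"type":"object","properties":{"steps":{"type":"array"},"grip":{"type":"number"},"squeeze":{"type":"number"}},"required":["steps"]}

```bash
mkdir -p pics; cat > h.py <<'E'
import numpy as np, cv2
from rig import env
def shot(n,f):
    im=env.get_image(n); cv2.imwrite('pics/'+f,im); return im
def ray(n,u,v):
    c=env.get_calibration(n); x=(u-c['cx'])/c['fx']; y=(v-c['cy'])/c['fy']
    rd=np.hypot(x,y); r=rd
    for _ in range(30): r=rd/(1+c['k1']*r*r)
    s=r/rd if rd>0 else 1
    V=np.array(c['view']); R=V[:3,:3]; o=-R.T@V[:3,3]
    return o, R.T@np.array([x*s,-y*s,-1])
def onz(n,u,v,z):
    o,d=ray(n,u,v); return o+d*(z-o[2])/d[2]
def proj(n,p):
    c=env.get_calibration(n); V=np.array(c['view']); q=V[:3,:3]@np.array(p)+V[:3,3]
    x,y=q[0]/-q[2],-q[1]/-q[2]; k=1+c['k1']*(x*x+y*y)
    return np.array([c['fx']*x*k+c['cx'],c['fy']*y*k+c['cy']])
E
python3 - <<'E'
from h import *
a=shot('top','a_top.png');b=shot('side','a_side.png')
for n in('top','side'):
    c=env.get_calibration(n);V=np.array(c['view']);print(n,-V[:3,:3].T@V[:3,3],-V[2,:3],c['fx'],c['k1'])
print(env.observe(), env.nose_length)
E
```

```text
top [0.40260277 0.16606621 0.94782378] [ 0.15949769 -0.02517551 -0.98687724] 354.8217476286226 -0.030778187425356512
side [0.84447899 0.47589305 0.84951363] [-0.34609468 -0.37377541 -0.86052915] 393.2179733791969 -0.13266822063125874
{'time_s': 0.1, 'q': array([ 5.92287278e+01,  2.18401115e+01,  7.43779024e+01, -8.43398348e-04,
        8.38576541e+01, -1.23353839e+01]), 'qvel': array([-0.05839928, -0.11518324, -0.17826678,  0.01181435, -0.00310522,
        0.04753185]), 'joint_efforts': array([ 3.98487377e-03, -4.49219441e+01, -2.31657851e+01, -1.54461818e-04,
        3.59939288e-03, -5.25605628e-05]), 'position': array([0.17382157, 0.52158052, 0.25276032]), 'tool_rot': array([[ 3.16241390e-01,  9.48678525e-01, -6.63088958e-04],
       [ 9.48677875e-01, -3.16241972e-01, -1.14221797e-03],
       [-1.29329422e-03, -2.67841224e-04, -9.99999128e-01]]), 'ft_force': array([-0.47276619, -0.51469792, -0.08412049]), 'wrist_torque': array([-0.06733897, -0.05335683,  0.01702409]), 'grip_width': 0.08547784622101906} 0.022
```

View pics/a_top.png

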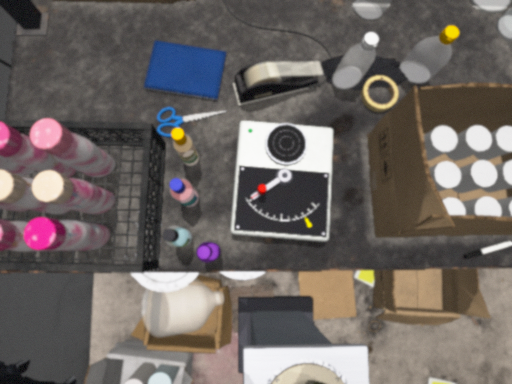

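View pics/a_side.png

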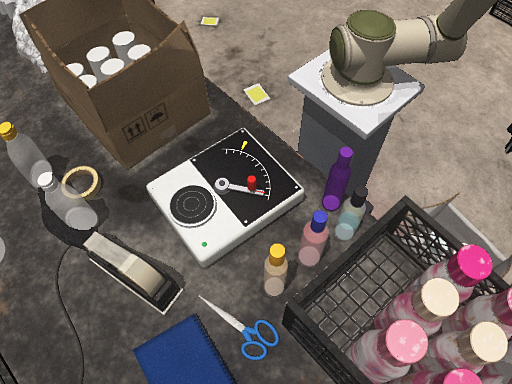

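Top view: the orange-capped bottle's cap is at (178,135). The blue cap is at (178,185), the black cap at (172,235) and the purple look-alike at (208,252). The shaker spans about (233–333, 122–241), with the platform at (286,144), pivot (286,176), red handle (262,188) and yellow marker (308,223).
Side view: orange cap (277,252), blue cap (319,218), black cap (358,196), purple (345,155), platform (193,205), handle (251,183), marker (244,146).

What could be taken for the target: purple bottle (208,252 top), yellow-capped clear bottles at the rear (450,33 top), cream caps in the crate (48,185 top). By the description I choose the orange cap over the peach body at (178,135).

```bash
cat > m.py <<'E'
from h import *
from scipy.optimize import least_squares
a=cv2.imread('pics/a_top.png');b=cv2.imread('pics/a_side.png')
def blob(im,lo,hi,box):
    x0,y0,x1,y1=box; h=cv2.cvtColor(im[y0:y1,x0:x1],cv2.COLOR_BGR2HSV)
    m=cv2.inRange(h,lo,hi); ys,xs=np.nonzero(m); return xs.mean()+x0,ys.mean()+y0,len(xs)
def tri(p,q):
    o1,d1=ray('top',*p[:2]);o2,d2=ray('side',*q[:2])
    s=np.linalg.lstsq(np.c_[d1,-d2],o2-o1,rcond=None)[0]
    A,B=o1+s[0]*d1,o2+s[1]*d2; return (A+B)/2,np.linalg.norm(A-B)
items={'orange':((12,150,120),(28,255,255),(165,122,195,145),(262,240,292,268)),
'red':((0,180,120),(8,255,255),(254,180,272,196),(244,172,260,190)),
'mark':((22,150,150),(35,255,255),(298,212,320,232),(236,136,252,154)),
'blue':((105,120,60),(130,255,255),(165,175,195,197),(308,208,332,236))}
for k,(lo,hi,t,s) in items.items():
    p,q=blob(a,lo,hi,t),blob(b,lo,hi,s); print(k,np.round(p,1),np.round(q,1),*[np.round(x,4) for x in tri(p,q)])
for n,p,q in(('plat',(286,144),(193,205)),('pivot',(285.5,176),(222,184))): print(n,tri(p,q))
# shaker top face outline
for n,im,c in(('top',a,(245,140)),('side',b,(180,235))):
    g=cv2.cvtColor(im,cv2.COLOR_BGR2HSV)
    m=cv2.inRange(g,(0,0,150),(180,45,255)); m=cv2.morphologyEx(m,cv2.MORPH_OPEN,np.ones((2,2)))
    _,l=cv2.connectedComponents(m); m=(l==l[c[1],c[0]]).astype('uint8')
    P=np.array([onz(n,u,v,.06)[:2] for v,u in np.argwhere(m)],'float32')
    (cx,cy),(w,h),ang=cv2.minAreaRect(P); print(n,len(P),cx,cy,w,h,ang)
t=cv2.resize(a[100:270,150:340],None,fx=3,fy=3,interpolation=cv2.INTER_CUBIC)
cv2.imwrite('pics/crop.png',t)
E
python3 m.py
```

```text
orange [177.6 134.1 158. ] [276.2 253.6 279. ] [0.6465 0.3007 0.2001] 0.0004
red [261.2 188.1  59. ] [250.5 180.   75. ] [0.541  0.1135 0.1143] 0.0019
mark [307.8 222.4  45. ] [243.7 144.1  24. ] [ 0.4613 -0.0045  0.063 ] 0.0002
blue [176.5 185.  149. ] [318.5 220.7 271. ] [0.5365 0.3029 0.1843] 0.0002
plat (array([0.66359385, 0.04623433, 0.06166543]), np.float64(0.003449877109164406))
pivot (array([0.57870248, 0.04982394, 0.06481278]), np.float64(0.002613532447210697))Traceback (most recent call last):
  File "m.py", line 23, in <module>
    P=np.array([onz(n,u,v,.06)[:2] for v,u in np.argwhere(m)],'float32')
                ~~~^^^^^^^^^^^
  File "h.py", line 13, in onz
    o,d=ray(n,u,v); return o+d*(z-o[2])/d[2]
        ~~~^^^^^^^
  File "h.py", line 6, in ray
    c=env.get_calibration(n); x=(u-c['cx'])/c['fx']; y=(v-c['cy'])/c['fy']
ValueError: time passes only in moves, steps and waits
```

```bash
sed -i 's/^from rig import env/from rig import env\nCAL={n:env.get_calibration(n) for n in("top","side")}/; s/c=env.get_calibration(n)/c=CAL[n]/' h.py
sed -i 's/for v,u in np.argwhere(m)\]/for (u,v) in cv2.convexHull(np.argwhere(m)[:,::-1].astype("int32"))[:,0]]/' m.py
cat >> m.py <<'E'
for n,im,bx in(('top',a,(262,122,312,166)),('side',b,(165,178,222,232))):
    x0,y0,x1,y1=bx; g=cv2.cvtColor(im[y0:y1,x0:x1],cv2.COLOR_BGR2GRAY)
    _,l,st,ct=cv2.connectedComponentsWithStats((g<90).astype('uint8'))
    m=(l==1+np.argmax(st[1:,4])).astype('uint8')
    cs=max(cv2.findContours(m,0,1)[0],key=cv2.contourArea)
    (e,ax,_)=cv2.fitEllipse(cv2.convexHull(cs)); e=(e[0]+x0,e[1]+y0); print('plat',n,e,ax,onz(n,*e,.075))
E
python3 m.py
```

```text
orange [177.6 134.1 158. ] [276.2 253.6 279. ] [0.6465 0.3007 0.2001] 0.0004
red [261.2 188.1  59. ] [250.5 180.   75. ] [0.541  0.1135 0.1143] 0.0019
mark [307.8 222.4  45. ] [243.7 144.1  24. ] [ 0.4613 -0.0045  0.063 ] 0.0002
blue [176.5 185.  149. ] [318.5 220.7 271. ] [0.5365 0.3029 0.1843] 0.0002
plat (array([0.66359385, 0.04623433, 0.06166543]), np.float64(0.003449877109164406))
pivot (array([0.57870248, 0.04982394, 0.06481278]), np.float64(0.002613532447210697))
top 21 0.5729080438613892 0.052076198160648346 0.24749577045440674 0.29976901412010193 85.06916046142578
side 5 0.39408862590789795 -0.04581248760223389 1.3135769367218018 1.996934175491333 47.515464782714844
plat top (285.9272403717041, 143.08629417419434) (34.87045669555664, 36.168697357177734) [0.66322145 0.04680379 0.075     ]
plat side (191.44609832763672, 203.93456077575684) (36.996280670166016, 43.556968688964844) [0.66668968 0.0504573  0.075     ]
```

View pics/crop.png

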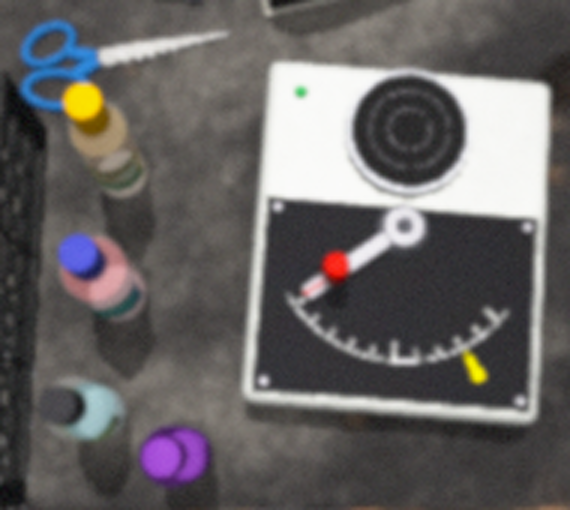

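The crop confirms the choice: yellow-orange cap over a peach body at image (178,135), well away from the purple one. The shaker measures 247×300 mm with yaw −4.9°. Handle radius is 72 mm and marker radius 130 mm, both as described. Next I check the crate heights for the route.

```bash
python3 - <<'E'
from h import *
def tri(p,q):
    o1,d1=ray('top',*p);o2,d2=ray('side',*q)
    s=np.linalg.lstsq(np.c_[d1,-d2],o2-o1,rcond=None)[0]
    A,B=o1+s[0]*d1,o2+s[1]*d2; return np.round((A+B)/2,3),round(np.linalg.norm(A-B),3)
print('magenta cap',tri((45,233),(474,264)),'pink',tri((50,136),(405,345)),'cream',tri((50,188),(440,298)))
print('crate corner',tri((163,125),(287,310)),'near',tri((158,270),(405,200)))
for z in(.05,.1,.15):print(onz('top',163,130,z))
E
```

```text
magenta cap (array([0.43 , 0.554, 0.241]), np.float64(0.008)) pink (array([0.625, 0.551, 0.254]), np.float64(0.004)) cream (array([0.521, 0.548, 0.242]), np.float64(0.003))
crate corner (array([0.691, 0.363, 0.115]), np.float64(0.026)) near (array([0.344, 0.367, 0.123]), np.float64(0.035))
[0.70694573 0.36615069 0.05      ]
[0.6899968  0.35500794 0.1       ]
[0.67304788 0.3438652  0.15      ]
```

Emit:
arm_command(steps=[{"delta_pos": [13, -27, 4], "dr": [0, 0, -7.16]}, {"delta_pos": [13, -27, 4], "dr": [0, 0, -7.16]}, {"delta_pos": [13, -27, 4], "dr": [0, 0, -7.16]}, {"delta_pos": [13, -27, 4], "dr": [0, 0, -7.16]}, {"delta_pos": [13, -27, 4], "dr": [0, 0, -7.16]}, {"delta_pos": [13, -27, 4], "dr": [0, 0, -7.16]}, {"delta_pos": [13, -27, 4], "dr": [0, 0, -7.16]}, {"delta_pos": [13, -27, 4], "dr": [0, 0, -7.16]}, {"delta_pos": [13, -27, 4], "dr": [0, 0, -7.16]}, {"delta_pos": [13, -27, 4], "dr": [0, 0, -7.16]}, {"delta_pos": [35, -5, 0], "dr": [0, 0, 0]}, {"delta_pos": [35, -5, 0], "dr": [0, 0, 0]}, {"delta_pos": [35, -5, 0], "dr": [0, 0, 0]}, {"delta_pos": [35, -5, 0], "dr": [0, 0, 0]}, {"delta_pos": [35, -5, 0], "dr": [0, 0, 0]}, {"delta_pos": [35, -5, 0], "dr": [0, 0, 0]}, {"delta_pos": [0, 0, 0], "dr": [0, 0, 0]}], grip=1, squeeze=40)

```text
time_s: 1.8
position: [0.5169, 0.2206, 0.2916]
tool_rot: [[1.0, -0.003, -0.001], [-0.003, -1.0, -0.001], [-0.001, 0.001, -1.0]]
ft_force: [-0.2, 0.0, 0.1]
grip_width: 0.0853
```

Emit:
arm_command(steps=[{"delta_pos": [26, 16, 0], "dr": [0, 0, 0]}, {"delta_pos": [26, 16, 0], "dr": [0, 0, 0]}, {"delta_pos": [26, 16, 0], "dr": [0, 0, 0]}, {"delta_pos": [26, 16, 0], "dr": [0, 0, 0]}, {"delta_pos": [26, 16, 0], "dr": [0, 0, 0]}, {"delta_pos": [0, 0, -20], "dr": [0, 0, 0]}, {"delta_pos": [0, 0, -20], "dr": [0, 0, 0]}, {"delta_pos": [0, 0, 0], "dr": [0, 0, 0]}])

```text
time_s: 2.6
position: [0.6428, 0.3018, 0.2498]
tool_rot: [[1.0, -0.0, -0.007], [-0.0, -1.0, -0.002], [-0.007, 0.002, -1.0]]
ft_force: [-0.5, 0.4, 0.4]
grip_width: 0.0852
```

```bash
python3 - <<'E'
from h import *
a=shot('top','b_top.png');b=shot('side','b_side.png')
c=np.hstack([cv2.resize(a[80:260,130:310],(400,400)),cv2.resize(b[160:340,190:370],(400,400))]);cv2.imwrite('pics/b.png',c)
print(env.observe()['position'])
E
```

```text
[0.64361917 0.30187948 0.25381339]
```

View pics/b.png

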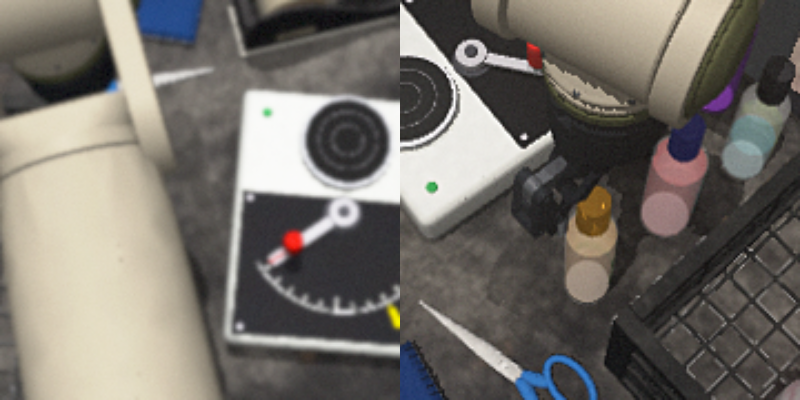

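```bash
python3 - <<'E'
from h import *
for p in((.6465,.3007,.216),(.6436,.3019,.254),(.6436+.05,.3019,.235),(.6436-.05,.3019,.235)):
    u=proj('side',p); print(p,u,(u-[190,160])*400/180+[400,0])
print(env.observe()['position'])
E
```

```text
(0.6465, 0.3007, 0.216) [276.47651293 250.07707093] [592.17002873 200.17126873]
(0.6436, 0.3019, 0.254) [279.05045737 240.58350953] [597.88990527 179.07446563]
(0.6936, 0.3019, 0.235) [256.74363528 264.08010973] [548.31918952 231.28913273]
(0.5935999999999999, 0.3019, 0.235) [299.35752723 227.08054187] [643.01672719 149.06787082]
[0.64361917 0.30187948 0.25381339]
```

The side crop shows the +x finger tip at (545,235), where it should project, and the cap centred between the jaws at (592,205). The neighbours are untouched. Descending.

Emit:
arm_command(steps=[{"delta_pos": [3, -1, -16], "dr": [0, 0, 0]}, {"delta_pos": [0, 0, -16], "dr": [0, 0, 0]}, {"delta_pos": [0, 0, -16], "dr": [0, 0, 0]}, {"delta_pos": [0, 0, -16], "dr": [0, 0, 0]}, {"delta_pos": [0, 0, -14], "dr": [0, 0, 0]}, {"delta_pos": [0, 0, 0], "dr": [0, 0, 0]}, {"delta_pos": [0, 0, 0], "dr": [0, 0, 0]}])

```text
time_s: 3.4
position: [0.6473, 0.3009, 0.177]
tool_rot: [[1.0, -0.001, 0.002], [-0.001, -1.0, 0.001], [0.002, -0.001, -1.0]]
ft_force: [0.3, 0.3, -0.7]
grip_width: 0.0854
```

Emit:
arm_command(steps=[{"delta_pos": [0, 0, 0], "dr": [0, 0, 0]}, {"delta_pos": [0, 0, 0], "dr": [0, 0, 0]}, {"delta_pos": [0, 0, 0], "dr": [0, 0, 0]}, {"delta_pos": [0, 0, 0], "dr": [0, 0, 0]}, {"delta_pos": [0, 0, 0], "dr": [0, 0, 0]}, {"delta_pos": [0, 0, 0], "dr": [0, 0, 0]}, {"delta_pos": [0, 0, 0], "dr": [0, 0, 0]}, {"delta_pos": [0, 0, 0], "dr": [0, 0, 0]}], grip=0, squeeze=40)

```text
time_s: 4.2
position: [0.6469, 0.3009, 0.1763]
tool_rot: [[1.0, -0.001, 0.001], [-0.001, -1.0, 0.0], [0.001, -0.0, -1.0]]
ft_force: [-3.1, 0.9, 5.3]
grip_width: 0.0453
```

Gripped: opening 45 mm matches the 46 mm body.

Emit:
arm_command(steps=[{"delta_pos": [0, 0, 10], "dr": [0, 0, 0]}, {"delta_pos": [0, 0, 15], "dr": [0, 0, 0]}, {"delta_pos": [0, 0, 20], "dr": [0, 0, 0]}, {"delta_pos": [0, 0, 20], "dr": [0, 0, 0]}, {"delta_pos": [0, 0, 20], "dr": [0, 0, 0]}, {"delta_pos": [0, 0, 20], "dr": [0, 0, 0]}, {"delta_pos": [0, 0, 10], "dr": [0, 0, 0]}, {"delta_pos": [0, 0, 0], "dr": [0, 0, 0]}, {"delta_pos": [0, 0, 0], "dr": [0, 0, 0]}])

```text
time_s: 5.1
position: [0.6468, 0.3007, 0.2891]
tool_rot: [[1.0, -0.001, -0.002], [-0.001, -1.0, -0.0], [-0.002, 0.0, -1.0]]
ft_force: [-0.5, -0.5, -2.4]
grip_width: 0.0449
```

Emit:
arm_command(steps=[{"delta_pos": [1, -10, 0], "dr": [0, 0, 0]}, {"delta_pos": [1, -20, 0], "dr": [0, 0, 0]}, {"delta_pos": [2, -25, 0], "dr": [0, 0, 0]}, {"delta_pos": [2, -25, 0], "dr": [0, 0, 0]}, {"delta_pos": [2, -25, 0], "dr": [0, 0, 0]}, {"delta_pos": [2, -25, 0], "dr": [0, 0, 0]}, {"delta_pos": [2, -25, 0], "dr": [0, 0, 0]}, {"delta_pos": [2, -25, 0], "dr": [0, 0, 0]}, {"delta_pos": [2, -25, 0], "dr": [0, 0, 0]}, {"delta_pos": [1, -20, 0], "dr": [0, 0, 0]}, {"delta_pos": [0, -15, 0], "dr": [0, 0, 0]}, {"delta_pos": [0, -10, 0], "dr": [0, 0, 0]}, {"delta_pos": [0, -5, 0], "dr": [0, 0, 0]}, {"delta_pos": [0, 0, 0], "dr": [0, 0, 0]}, {"delta_pos": [0, 0, 0], "dr": [0, 0, 0]}, {"delta_pos": [0, 0, 0], "dr": [0, 0, 0]}])

```text
time_s: 6.7
position: [0.6639, 0.0465, 0.2903]
tool_rot: [[1.0, 0.0, -0.0], [0.0, -1.0, 0.0], [-0.0, -0.0, -1.0]]
ft_force: [-0.1, -0.2, -2.0]
grip_width: 0.0449
```

```bash
python3 - <<'E'
from h import *
b=shot('side','c_side.png')
cv2.imwrite('pics/c.png',cv2.resize(b[120:300,110:320],None,fx=3,fy=3,interpolation=cv2.INTER_CUBIC))
o=env.observe();print(o['position'],o['ft_force'])
E
```

```text
[0.66388991 0.04648809 0.29034569] [-1.09808661 -0.45510938 -2.61624969]
```

View pics/c.png

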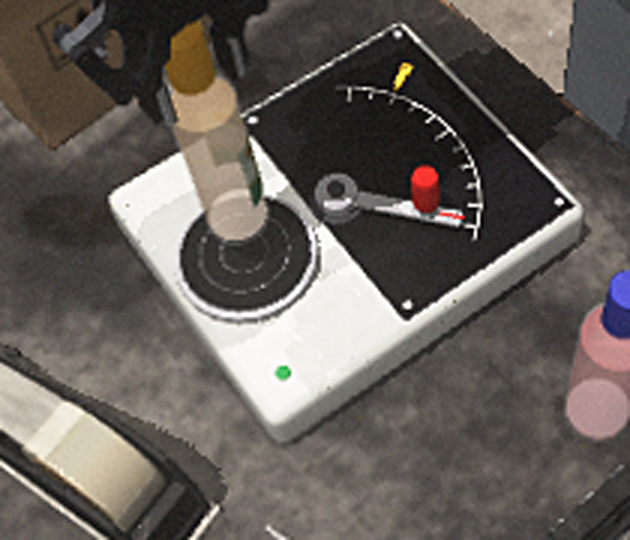

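The side crop shows the bottle upright over the platform at about (235,215), with the lever, marker and neighbours untouched. Lowering.

Emit:
arm_command(steps=[{"delta_pos": [0, 0, -8], "dr": [0, 0, 0]}, {"delta_pos": [0, 0, -10], "dr": [0, 0, 0]}, {"delta_pos": [0, 0, -8], "dr": [0, 0, 0]}, {"delta_pos": [0, 0, -5], "dr": [0, 0, 0]}, {"delta_pos": [0, 0, -3], "dr": [0, 0, 0]}, {"delta_pos": [0, 0, -1], "dr": [0, 0, 0]}, {"delta_pos": [0, 0, 0], "dr": [0, 0, 0]}, {"delta_pos": [0, 0, 0], "dr": [0, 0, 0]}])

```text
time_s: 7.55
position: [0.664, 0.0457, 0.2557]
tool_rot: [[1.0, -0.001, 0.001], [-0.001, -1.0, -0.0], [0.001, 0.0, -1.0]]
ft_force: [-0.2, -0.3, -2.3]
grip_width: 0.0448
```

Emit:
arm_command(steps=[{"delta_pos": [0, 0, -1.5], "dr": [0, 0, 0]}, {"delta_pos": [0, 0, 0], "dr": [0, 0, 0]}, {"delta_pos": [0, 0, 0], "dr": [0, 0, 0]}])

```text
time_s: 7.85
position: [0.6639, 0.0457, 0.2538]
tool_rot: [[1.0, -0.001, 0.0], [-0.001, -1.0, -0.0], [0.0, 0.0, -1.0]]
ft_force: [0.6, 0.1, -2.8]
grip_width: 0.0447
```

Emit:
arm_command(steps=[{"delta_pos": [0, 0, -1.5], "dr": [0, 0, 0]}, {"delta_pos": [0, 0, 0], "dr": [0, 0, 0]}, {"delta_pos": [0, 0, 0], "dr": [0, 0, 0]}])

```text
time_s: 8.15
position: [0.6639, 0.0457, 0.2523]
tool_rot: [[1.0, -0.001, -0.0], [-0.001, -1.0, -0.0], [-0.0, 0.0, -1.0]]
ft_force: [0.4, -0.1, -2.2]
grip_width: 0.0454
```

Emit:
arm_command(steps=[{"delta_pos": [0, 0, -1], "dr": [0, 0, 0]}, {"delta_pos": [0, 0, 0], "dr": [0, 0, 0]}, {"delta_pos": [0, 0, 0], "dr": [0, 0, 0]}])

```text
time_s: 8.45
position: [0.664, 0.0457, 0.2514]
tool_rot: [[1.0, -0.001, 0.0], [-0.001, -1.0, -0.0], [0.0, 0.0, -1.0]]
ft_force: [0.2, 0.2, -2.4]
grip_width: 0.0448
```

Emit:
arm_command(steps=[{"delta_pos": [0, 0, -1], "dr": [0, 0, 0]}, {"delta_pos": [0, 0, 0], "dr": [0, 0, 0]}, {"delta_pos": [0, 0, 0], "dr": [0, 0, 0]}])

```text
time_s: 8.75
position: [0.664, 0.0458, 0.2513]
tool_rot: [[1.0, -0.001, 0.001], [-0.001, -1.0, -0.0], [0.001, 0.0, -1.0]]
ft_force: [-2.7, 0.1, 5.4]
grip_width: 0.045
```

Contact made, +5 N upward. Releasing.

Emit:
arm_command(steps=[{"delta_pos": [0, 0, 0], "dr": [0, 0, 0]}, {"delta_pos": [0, 0, 0], "dr": [0, 0, 0]}, {"delta_pos": [0, 0, 0], "dr": [0, 0, 0]}, {"delta_pos": [0, 0, 0], "dr": [0, 0, 0]}, {"delta_pos": [0, 0, 0], "dr": [0, 0, 0]}, {"delta_pos": [0, 0, 0], "dr": [0, 0, 0]}, {"delta_pos": [0, 0, 0], "dr": [0, 0, 0]}, {"delta_pos": [0, 0, 0], "dr": [0, 0, 0]}], grip=1)

```text
time_s: 9.55
position: [0.6639, 0.0458, 0.2503]
tool_rot: [[1.0, -0.001, -0.0], [-0.001, -1.0, 0.0], [-0.0, -0.0, -1.0]]
ft_force: [-0.3, -0.1, -0.0]
grip_width: 0.0856
```

```bash
python3 - <<'E'
from h import *
o=env.observe();print(o['position'],o['ft_force'],o['grip_width'])
b=env.get_image('side');x0,y0,x1,y1=150,100,220,200
h=cv2.cvtColor(b[y0:y1,x0:x1],cv2.COLOR_BGR2HSV);ys,xs=np.nonzero(cv2.inRange(h,(12,150,60),(28,255,255)))
print(len(xs),xs.mean()+x0,ys.mean()+y0, 'expected',proj('side',(.664,.0458,.275)))
E
```

```text
[0.66393495 0.04575203 0.25032167] [-0.2960844  -0.08952362 -0.02265275] 0.08563058965293982
264 177.5909090909091 151.9280303030303 expected [174.76886888 148.3231068 ]
```

Emit:
arm_command(steps=[{"delta_pos": [0, 0, 10], "dr": [0, 0, 0]}, {"delta_pos": [0, 0, 20], "dr": [0, 0, 0]}, {"delta_pos": [0, 0, 20], "dr": [0, 0, 0]}, {"delta_pos": [0, 0, 25], "dr": [0, 0, 0]}, {"delta_pos": [0, 0, 25], "dr": [0, 0, 0]}, {"delta_pos": [-20, 11, 0], "dr": [0, 0, 5]}, {"delta_pos": [-20, 11, 0], "dr": [0, 0, 5]}, {"delta_pos": [-20, 11, 0], "dr": [0, 0, 5]}, {"delta_pos": [-20, 11, 0], "dr": [0, 0, 5]}, {"delta_pos": [-20, 11, 0], "dr": [0, 0, 5]}, {"delta_pos": [-23, 13, 0], "dr": [0, 0, 6.6]}, {"delta_pos": [0, 0, -40], "dr": [0, 0, 0]}, {"delta_pos": [0, 0, -40], "dr": [0, 0, 0]}, {"delta_pos": [0, 0, -40], "dr": [0, 0, 0]}, {"delta_pos": [0, 0, -30], "dr": [0, 0, 0]}, {"delta_pos": [0, 0, 0], "dr": [0, 0, 0]}, {"delta_pos": [0, 0, 0], "dr": [0, 0, 0]}])

```text
time_s: 11.3
position: [0.5416, 0.1137, 0.2018]
tool_rot: [[0.852, 0.523, 0.001], [0.523, -0.852, -0.0], [0.001, 0.001, -1.0]]
ft_force: [0.1, -0.1, 0.8]
grip_width: 0.0854
```

```bash
python3 - <<'E'
from h import *
a=shot('top','d_top.png');b=shot('side','d_side.png')
c=np.hstack([cv2.resize(a[100:260,210:370],(400,400)),cv2.resize(b[120:280,130:290],(400,400))]);cv2.imwrite('pics/d.png',c)
print(env.observe()['position'])
for p in((.541,.1135,.11),(.541,.1135,.175)):print((proj('side',p)-[130,120])*2.5+[400,0])
E
```

```text
[0.54192987 0.11375054 0.20265802]
[702.37962498 152.86584785]
[700.7068039 111.0127477]
```

View pics/d.png

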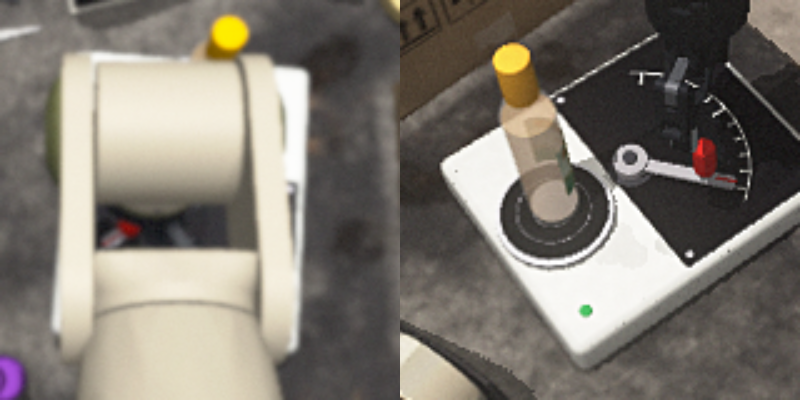

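The side crop shows the bottle upright on the platform, base (555,205) on the rubber centred at (558,212). The red handle is at (705,157) under the open jaws. Descending and gripping the handle lightly.

Emit:
arm_command(steps=[{"delta_pos": [0, 0, -20], "dr": [0, 0, 0]}, {"delta_pos": [0, 0, -20], "dr": [0, 0, 0]}, {"delta_pos": [0, 0, -20], "dr": [0, 0, 0]}, {"delta_pos": [0, 0, -20], "dr": [0, 0, 0]}, {"delta_pos": [0, 0, -7], "dr": [0, 0, 0]}, {"delta_pos": [0, 0, 0], "dr": [0, 0, 0]}, {"delta_pos": [0, 0, 0], "dr": [0, 0, 0]}])

```text
time_s: 12.1
position: [0.5417, 0.1137, 0.1148]
tool_rot: [[0.852, 0.523, 0.002], [0.523, -0.852, -0.0], [0.002, 0.001, -1.0]]
ft_force: [0.1, -0.5, 0.3]
grip_width: 0.0853
```

Emit:
arm_command(steps=[{"delta_pos": [0, 0, 0], "dr": [0, 0, 0]}, {"delta_pos": [0, 0, 0], "dr": [0, 0, 0]}, {"delta_pos": [0, 0, 0], "dr": [0, 0, 0]}, {"delta_pos": [0, 0, 0], "dr": [0, 0, 0]}, {"delta_pos": [0, 0, 0], "dr": [0, 0, 0]}, {"delta_pos": [0, 0, 0], "dr": [0, 0, 0]}, {"delta_pos": [0, 0, 0], "dr": [0, 0, 0]}, {"delta_pos": [0, 0, 0], "dr": [0, 0, 0]}], grip=0, squeeze=25)

```text
time_s: 12.9
position: [0.541, 0.1138, 0.1135]
tool_rot: [[0.852, 0.523, 0.0], [0.523, -0.852, 0.0], [0.0, 0.0, -1.0]]
ft_force: [-1.2, 0.5, 3.1]
grip_width: 0.0213
```

```bash
python3 -c "
import numpy as np
a=np.radians(np.linspace(121.6,205.9,15));P=72*np.c_[np.cos(a),np.sin(a)]
print(np.round(np.diff(P,axis=0),1).tolist())"
```

```text
[[-6.2, -4.3], [-5.7, -4.9], [-5.2, -5.5], [-4.6, -6.0], [-3.9, -6.5], [-3.2, -6.8], [-2.5, -7.1], [-1.7, -7.4], [-1.0, -7.5], [-0.2, -7.6], [0.6, -7.5], [1.4, -7.4], [2.2, -7.2], [2.9, -7.0]]
```

Emit:
arm_command(steps=[{"delta_pos": [-6.2, -4.3, 0], "dr": [0, 0, 6]}, {"delta_pos": [-5.7, -4.9, 0], "dr": [0, 0, 6]}, {"delta_pos": [-5.2, -5.5, 0], "dr": [0, 0, 6]}, {"delta_pos": [-4.6, -6, 0], "dr": [0, 0, 6]}, {"delta_pos": [-3.9, -6.5, 0], "dr": [0, 0, 6]}, {"delta_pos": [-3.2, -6.8, 0], "dr": [0, 0, 6]}, {"delta_pos": [-2.5, -7.1, 0], "dr": [0, 0, 6]}, {"delta_pos": [-1.7, -7.4, 0], "dr": [0, 0, 6]}, {"delta_pos": [-1, -7.5, 0], "dr": [0, 0, 6]}, {"delta_pos": [-0.2, -7.6, 0], "dr": [0, 0, 6]}, {"delta_pos": [0.6, -7.5, 0], "dr": [0, 0, 6]}, {"delta_pos": [1.4, -7.4, 0], "dr": [0, 0, 6]}, {"delta_pos": [2.2, -7.2, 0], "dr": [0, 0, 6]}, {"delta_pos": [2.9, -7, 0], "dr": [0, 0, 6]}, {"delta_pos": [0, 0, 0], "dr": [0, 0, 0]}, {"delta_pos": [0, 0, 0], "dr": [0, 0, 0]}, {"delta_pos": [0, 0, 0], "dr": [0, 0, 0]}])

```text
time_s: 14.6
position: [0.5172, 0.0213, 0.1136]
tool_rot: [[-0.431, 0.902, 0.009], [0.902, 0.431, 0.001], [-0.003, 0.008, -1.0]]
ft_force: [15.9, 5.0, -7.3]
grip_width: 0.0212
```

Emit:
arm_command(steps=[{"delta_pos": [0, 0, 0], "dr": [0, 0, 0]}, {"delta_pos": [0, 0, 0], "dr": [0, 0, 0]}, {"delta_pos": [0, 0, 0], "dr": [0, 0, 0]}, {"delta_pos": [0, 0, 0], "dr": [0, 0, 0]}, {"delta_pos": [0, 0, 0], "dr": [0, 0, 0]}, {"delta_pos": [0, 0, 0], "dr": [0, 0, 0]}, {"delta_pos": [0, 0, 0], "dr": [0, 0, 0]}, {"delta_pos": [0, 0, 0], "dr": [0, 0, 0]}], grip=1)

```text
time_s: 15.4
position: [0.5138, 0.0211, 0.1133]
tool_rot: [[-0.431, 0.902, 0.0], [0.902, 0.431, -0.0], [-0.0, 0.0, -1.0]]
ft_force: [-0.6, -0.5, 0.4]
grip_width: 0.0856
```

Emit:
arm_command(steps=[{"delta_pos": [0, 0, 15], "dr": [0, 0, 0]}, {"delta_pos": [0, 0, 30], "dr": [0, 0, 0]}, {"delta_pos": [0, 0, 35], "dr": [0, 0, 0]}, {"delta_pos": [0, 0, 35], "dr": [0, 0, 0]}, {"delta_pos": [0, 0, 35], "dr": [0, 0, 0]}, {"delta_pos": [0, 0, 35], "dr": [0, 0, 0]}, {"delta_pos": [-20, 20, 0], "dr": [0, 0, 0]}, {"delta_pos": [-25, 25, 0], "dr": [0, 0, 0]}, {"delta_pos": [-25, 25, 0], "dr": [0, 0, 0]}, {"delta_pos": [-25, 25, 0], "dr": [0, 0, 0]}, {"delta_pos": [-25, 25, 0], "dr": [0, 0, 0]}, {"delta_pos": [-25, 25, 0], "dr": [0, 0, 0]}, {"delta_pos": [-25, 25, 0], "dr": [0, 0, 0]}, {"delta_pos": [0, 25, 0], "dr": [0, 0, 0]}, {"delta_pos": [0, 0, 0], "dr": [0, 0, 0]}, {"delta_pos": [0, 0, 0], "dr": [0, 0, 0]}])

```text
time_s: 17.0
position: [0.3437, 0.2161, 0.2983]
tool_rot: [[-0.433, 0.902, -0.0], [0.902, 0.433, -0.0], [-0.0, -0.0, -1.0]]
ft_force: [-0.4, -0.5, -0.9]
grip_width: 0.0855
```

```bash
cat > f.py <<'E'
from h import *
import sys
a=shot('top','e_top.png');b=shot('side','e_side.png')
c=np.hstack([cv2.resize(a[110:270,210:370],(400,400)),cv2.resize(b[110:270,130:290],(400,400))]);cv2.imwrite('pics/e.png',c)
def blob(im,lo,hi,box):
    x0,y0,x1,y1=box; h=cv2.cvtColor(im[y0:y1,x0:x1],cv2.COLOR_BGR2HSV)
    ys,xs=np.nonzero(cv2.inRange(h,lo,hi)); return xs.mean()+x0,ys.mean()+y0,len(xs)
def tri(p,q):
    o1,d1=ray('top',*p[:2]);o2,d2=ray('side',*q[:2])
    s=np.linalg.lstsq(np.c_[d1,-d2],o2-o1,rcond=None)[0]
    A,B=o1+s[0]*d1,o2+s[1]*d2; return (A+B)/2,np.linalg.norm(A-B)
pv=np.array([.5785,.0525])
for k,lo,hi,t,s in(('orange',(12,150,120),(28,255,255),(270,100,340,160),(150,110,200,170)),
 ('mark',(22,150,150),(35,255,255),(298,212,320,232),(236,136,252,154)),('red',(0,180,120),(8,255,255),(280,185,315,215),(225,140,250,180))):
    p,q=blob(a,lo,hi,t),blob(b,lo,hi,s); P,e=tri(p,q); d=P[:2]-pv
    print(k,np.round(p,1),np.round(q,1),np.round(P,4),round(e,4),'ang',np.degrees(np.arctan2(d[1],d[0]))%360,'r',np.hypot(*d))
E
python3 f.py
```

```text
orange [301.1 113.8 187. ] [174.8 148.7 292. ] [0.6643 0.0428 0.2721] 0.003 ang 353.52990648193685 r 0.08635054970364518
mark [307.8 222.5  46. ] [243.7 144.1  24. ] [ 0.4612 -0.0045  0.0629] 0.0001 ang 205.91251519844013 r 0.1303985518294684
red [301.3 197.9  64. ] [231.7 151.   84. ] [0.517  0.018  0.1065] 0.001 ang 209.32596662752624 r 0.07053727603971008
```

View pics/e.png

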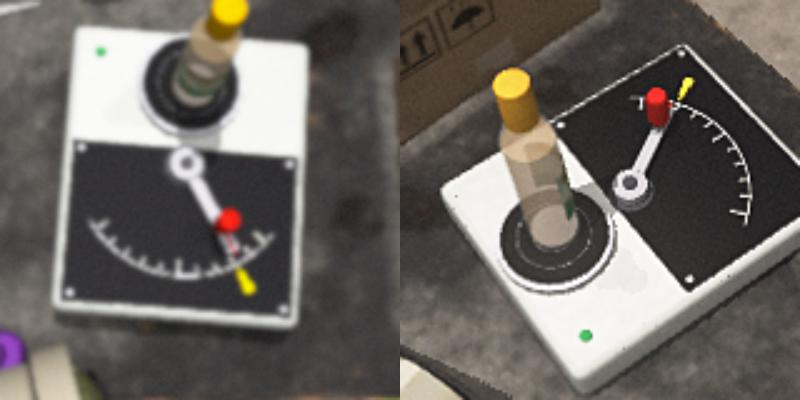

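The crop shows the bottle upright on the platform. The lever from (186,163) through the handle (229,220) points close to the marker (246,279), maybe a few degrees too far. Next I measure the arm and its index line on their own plane.

```bash
python3 - <<'E'
from h import *
ang=lambda d:np.degrees(np.arctan2(d[1],d[0]))%360
for n,box,hb in(('top',(290,198,312,214),(270,165,300,190)),('side',(225,135,250,166),(205,165,240,200))):
    im=cv2.imread(f'pics/e_{n}.png'); S=6; big=cv2.resize(im,None,fx=S,fy=S,interpolation=cv2.INTER_CUBIC)
    # rectify scale plane z=.076 around pivot: 0.5 mm per px
    src=np.array([[.40,-.06],[.40,.16],[.62,.16],[.62,-.06]]); 
    g=np.mgrid[0:440,0:440]; 
    X=.62-g[0]*.0005; Y=.16-g[1]*.0005
    for z in(.076,.069):
        uv=np.array([proj(n,(x,y,z)) for x,y in zip(X[::20,::20].ravel(),Y[::20,::20].ravel())]).reshape(22,22,2).astype('float32')
        M,_=cv2.findHomography(np.c_[[(j*20,i*20) for i in range(22) for j in range(22)]].astype('float32'),uv.reshape(-1,2))
        r=cv2.warpPerspective(im,M,(440,440),flags=cv2.INTER_CUBIC|cv2.WARP_INVERSE_MAP)
        cv2.imwrite(f'pics/r_{n}_{int(z*1000)}.png',r)
a=cv2.imread('pics/r_top_76.png');b=cv2.imread('pics/r_side_76.png');cv2.imwrite('pics/r.png',np.hstack([a[40:400],b[40:400]])[:, 40:840])
# marker axis in the z=.069 rectified views
for n in('top','side'):
    r=cv2.imread(f'pics/r_{n}_69.png');h=cv2.cvtColor(r,cv2.COLOR_BGR2HSV)
    m=cv2.inRange(h,(22,120,120),(38,255,255));ys,xs=np.nonzero(m);ok=(ys>250);P=np.c_[.62-ys*.0005,.16-xs*.0005][ok]
    c=P.mean(0);w=np.linalg.svd(P-c,full_matrices=False)[2][0];print(n,'mark',c,'axis',ang(w)%180+180,len(P))
    r=cv2.imread(f'pics/r_{n}_76.png');h=cv2.cvtColor(r,cv2.COLOR_BGR2HSV)
    m=cv2.inRange(h,(0,0,110),(180,90,255))
    best=[]
    for rad in range(22,56,3): # arm cross-sections between hub and handle
        th=np.radians(np.arange(190,232,.5));pv=np.array([.579,.053])
        x=pv[0]+rad*.001*np.cos(th);y=pv[1]+rad*.001*np.sin(th)
        v=m[np.round((.62-x)/.0005).astype(int),np.round((.16-y)/.0005).astype(int)]>0
        if v.sum()>4:best.append((rad,round(np.degrees(th[v]).mean(),1),int(v.sum())))
    print(best)
E
```

```text
top mark [ 0.46108444 -0.00317883] axis 207.97157952622047 1356
[(22, np.float64(209.8), 80), (25, np.float64(208.2), 74), (28, np.float64(207.5), 71), (31, np.float64(207.0), 65), (34, np.float64(207.0), 59), (37, np.float64(206.2), 54), (40, np.float64(206.8), 50), (43, np.float64(206.5), 45), (46, np.float64(206.8), 42), (49, np.float64(206.8), 40), (52, np.float64(206.8), 38), (55, np.float64(207.2), 36)]
side mark [ 4.64726371e-01 -2.84714119e-04] axis 206.22419283553637 857
[(22, np.float64(205.0), 61), (25, np.float64(204.5), 59), (28, np.float64(204.5), 55), (31, np.float64(204.5), 47), (34, np.float64(204.5), 45), (37, np.float64(205.2), 40), (40, np.float64(205.2), 38), (43, np.float64(205.2), 34), (46, np.float64(205.2), 32), (49, np.float64(205.8), 30), (52, np.float64(205.5), 29), (55, np.float64(205.8), 26)]
```

View pics/r.png

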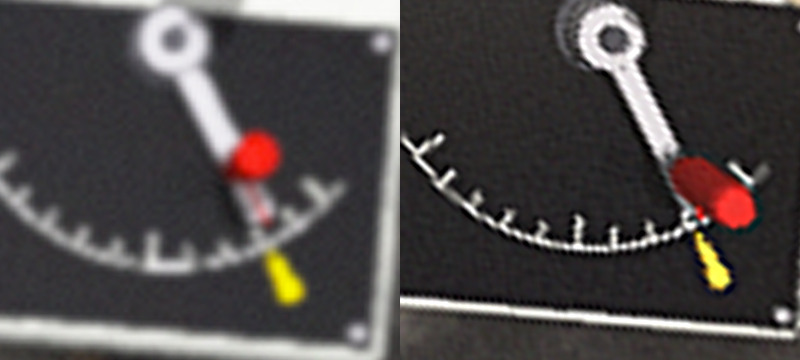

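Lever-minus-marker estimates: arm line +1.3° (top) and +0.5° (side), handle about +2°, triangulated handle blob +3.4°. So the lever is inside 4° but biased high. I'll regrip about 2 mm back to centre it.

Emit:
arm_command(steps=[{"delta_pos": [20, -22, 0], "dr": [0, 0, 0]}, {"delta_pos": [28, -31, 0], "dr": [0, 0, 0]}, {"delta_pos": [28, -31, 0], "dr": [0, 0, 0]}, {"delta_pos": [28, -31, 0], "dr": [0, 0, 0]}, {"delta_pos": [28, -31, 0], "dr": [0, 0, 0]}, {"delta_pos": [25, -29, 0], "dr": [0, 0, 0]}, {"delta_pos": [15.5, -18, 0], "dr": [0, 0, 0]}, {"delta_pos": [0, 0, -30], "dr": [0, 0, 0]}, {"delta_pos": [0, 0, -35], "dr": [0, 0, 0]}, {"delta_pos": [0, 0, -35], "dr": [0, 0, 0]}, {"delta_pos": [0, 0, -35], "dr": [0, 0, 0]}, {"delta_pos": [0, 0, -30], "dr": [0, 0, 0]}, {"delta_pos": [0, 0, -20], "dr": [0, 0, 0]}, {"delta_pos": [0, 0, 0], "dr": [0, 0, 0]}, {"delta_pos": [0, 0, 0], "dr": [0, 0, 0]}])

```text
time_s: 18.6
position: [0.5167, 0.0223, 0.1139]
tool_rot: [[-0.431, 0.903, 0.0], [0.903, 0.431, -0.0], [-0.0, 0.0, -1.0]]
ft_force: [0.6, 0.8, 0.6]
grip_width: 0.0856
```

Emit:
arm_command(steps=[{"delta_pos": [0, 0, 0], "dr": [0, 0, 0]}, {"delta_pos": [0, 0, 0], "dr": [0, 0, 0]}, {"delta_pos": [0, 0, 0], "dr": [0, 0, 0]}, {"delta_pos": [0, 0, 0], "dr": [0, 0, 0]}, {"delta_pos": [0, 0, 0], "dr": [0, 0, 0]}, {"delta_pos": [0, 0, 0], "dr": [0, 0, 0]}, {"delta_pos": [0, 0, 0], "dr": [0, 0, 0]}, {"delta_pos": [0, 0, 0], "dr": [0, 0, 0]}], grip=0, squeeze=25)

```text
time_s: 19.4
position: [0.5165, 0.0229, 0.1137]
tool_rot: [[-0.431, 0.902, 0.001], [0.902, 0.431, -0.0], [-0.001, 0.0, -1.0]]
ft_force: [-2.4, -1.9, 5.5]
grip_width: 0.0208
```

Emit:
arm_command(steps=[{"delta_pos": [0, 0, 0], "dr": [0, 0, 0]}, {"delta_pos": [0, 0, 0], "dr": [0, 0, 0]}, {"delta_pos": [0, 0, 0], "dr": [0, 0, 0]}, {"delta_pos": [0, 0, 0], "dr": [0, 0, 0]}, {"delta_pos": [0, 0, 0], "dr": [0, 0, 0]}, {"delta_pos": [0, 0, 0], "dr": [0, 0, 0]}, {"delta_pos": [0, 0, 0], "dr": [0, 0, 0]}, {"delta_pos": [0, 0, 0], "dr": [0, 0, 0]}], grip=1)

```text
time_s: 20.2
position: [0.5163, 0.023, 0.1133]
tool_rot: [[-0.431, 0.902, -0.0], [0.902, 0.431, -0.0], [0.0, -0.0, -1.0]]
ft_force: [-0.3, 0.0, 0.2]
grip_width: 0.0857
```

Emit:
arm_command(steps=[{"delta_pos": [0, 0, 15], "dr": [0, 0, 0]}, {"delta_pos": [0, 0, 30], "dr": [0, 0, 0]}, {"delta_pos": [0, 0, 35], "dr": [0, 0, 0]}, {"delta_pos": [0, 0, 35], "dr": [0, 0, 0]}, {"delta_pos": [0, 0, 35], "dr": [0, 0, 0]}, {"delta_pos": [0, 0, 35], "dr": [0, 0, 0]}, {"delta_pos": [-20, 20, 0], "dr": [0, 0, 0]}, {"delta_pos": [-25, 25, 0], "dr": [0, 0, 0]}, {"delta_pos": [-25, 25, 0], "dr": [0, 0, 0]}, {"delta_pos": [-25, 25, 0], "dr": [0, 0, 0]}, {"delta_pos": [-25, 25, 0], "dr": [0, 0, 0]}, {"delta_pos": [-25, 25, 0], "dr": [0, 0, 0]}, {"delta_pos": [-25, 25, 0], "dr": [0, 0, 0]}, {"delta_pos": [0, 25, 0], "dr": [0, 0, 0]}, {"delta_pos": [0, 0, 0], "dr": [0, 0, 0]}, {"delta_pos": [0, 0, 0], "dr": [0, 0, 0]}])

```text
time_s: 21.8
position: [0.3462, 0.2181, 0.2983]
tool_rot: [[-0.433, 0.902, -0.0], [0.902, 0.433, -0.0], [-0.0, -0.0, -1.0]]
ft_force: [-0.6, -1.2, -0.1]
grip_width: 0.0854
```

```bash
python3 f.py; python3 - <<'E'
from h import *
print(env.observe()['ft_force'])
E
```

```text
orange [301.1 113.9 191. ] [174.8 148.7 292. ] [0.6642 0.0427 0.2717] 0.0031 ang 353.45246665321974 r 0.08625687674993243
mark [307.8 222.4  45. ] [243.6 144.2  24. ] [ 0.4613 -0.0047  0.0623] 0.0001 ang 206.02233102874487 r 0.1303835167546999
red [300.6 198.2  66. ] [232.3 151.2  87. ] [0.5164 0.0197 0.1071] 0.0007 ang 207.88746771631716 r 0.07021450624806654
[0.51859017 0.12916845 0.18057369]
```

View pics/e.png

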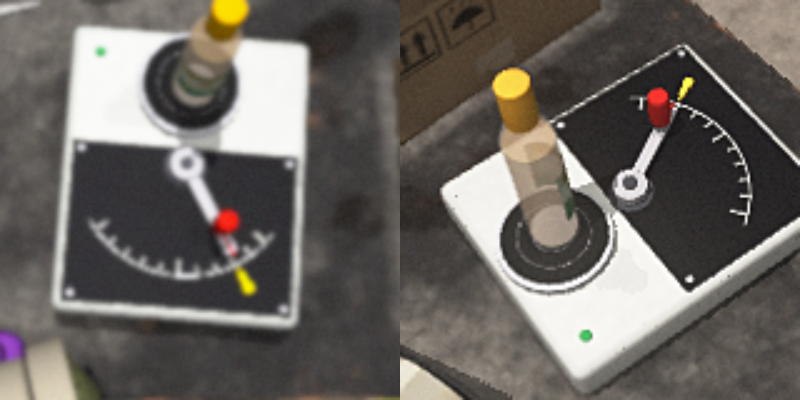

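The lever index now points at the yellow marker; the handle blob differs by 1.9° and the arm line by about 0°. The bottle is upright, with its cap about 3 mm from the platform's axis. The marker has not moved and the robot is clear. Handing in.

```bash
python3 -c "
from rig import env
print(env.close_job())"
```

```text
the job is handed in; nothing more can be done
None
```

I stood the orange-capped bottle on the shaker's platform and let go only after it touched down. Then I swung the lever to the yellow marker, released it, and handed the job in at about 22 s of the 56 s allowed. No verdict was reported.

**Bottle:** it stands upright, with its cap triangulated at (0.664, 0.043). That is about 3 mm from the point I measured for the platform's centre; the limit is 32 mm.

**Lever:** after the first swing my estimates put it 0.5° to 3.4° past the marker. They did not agree well, so I regripped and moved it back about 1.3°. My last check of the handle put it 1.9° off. The arm line should be near 0°, but I did not measure that again. The limit is 4°.

**Other things:**
- **Marker:** it is within 1 mm of where it started.
- **Other two bottles:** I saw no contact with them, but I did not re-measure their positions at the end.
- **Robot:** the arm was clear of everything at hand-in, with no significant force on the tool.

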